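# Drive the axle pin out of a castor

## Robot

A 7-joint arm with a two-finger parallel gripper is mounted at the origin on the work surface; the furniture and walls round the work are solid. World frame = base frame: x ahead of the robot, y to its left, z up, the work surface at z = 0. Lengths are in m, angles in rad, forces in N, time in s.
With the tool pointing down it reaches from about 0.35 to 0.9 m from the base axis. Payload 19.9 kg.
Tool frame: the origin (TCP) lies on the centre line of the jaws, within the pads' length; the fingertips stand 11 mm ahead of it and the grasp point (between the pads) lies 8 mm behind it; z points along the fingers, y is the line along which they close (so a half turn about z gives the same grasp; the last joint's range is limited). The gripper opens to 94 mm and grips with 3 to 60 N. Pads are 16 mm wide; open, the fingers measure 119 mm over their backs; the gripper's body (75 mm by 177 mm) begins 78 mm behind the grasp point.
Start: joints at [1.262, 0.417, -0.01, 1.614, 0.005, 1.111, -0.053], TCP at [0.165, -0.603, 0.216] pointing down, gripper open.
Joint ranges: [-2.81, 2.81], [-0.39, 2.02], [-1.27, 1.25], [0.06, 2.57], [-1.19, 4.33], [0.19, 2], [-2.82, 2.82]. Speed limits (rad/s): [1.89, 1.89, 2.39, 2.39, 3.01, 3.01, 3.01].

## Interface

Orientations are given as a rotation vector (axis times angle).
In Python, from station import bot gives the robot as it stands. The module is installed in compiled form; this text tells all that it offers.
- The arm moves only by the tool servo_tool, never from a script. Its argument "series" is a list of rows, each a list of 3 entries, a list of its own where there are three numbers: the shift along the tool's x, y, z scaled (see below), then the turn, a rotation vector about the tool's x, y, z scaled (see below), then the opening, from 0 (shut) to 1 (fully open). A call has 1 to 8 rows; each row is the pose to reach, as a shift and turn from the pose commanded when the call began, along the tool's axes at that moment; what a row does not reach only later rows make up. The controller multiplies each number of a shift by 0.3 m and each number of a turn by pi/4 rad. A row lasts 1/10 s, in which the tool goes at most 50 mm and 8.59 degrees, less where a joint would pass 70% of its speed; a pose out of reach is approached as far as the arm can. A call with a number of a shift or a turn outside -1 to 1 is refused whole. A call with a gripper value outside its range is refused whole. The fingers move at their own pace and stop on an object; the grip force is fixed at half the most. Time passes only in rows, so rows that repeat a pose let the fingers close. It gives the time, the measured TCP pose, the force, the opening and the grip force at its end, in the units of the state.
- bot.get_obs(): the state, without advancing time (a new reading comes with each control period).
- bot.get_image(name): name is "side" or "top"; returns a dict with "image" (480x640x3 uint8, red, green, blue), "fx", "fy", "cx", "cy" (pixels), "pose" (4x4, takes a point from camera to world coordinates). Camera axes: x right, y up, looking along -z (the intrinsics and any distortion apply to the point x, -y, -z); pixel columns grow to the right and rows downward; lengths in m; the calibration is good to about 2 mm. A picture is of the moment at which its call begins. There is no depth.
- bot.finish_job(): hands the job in; it is judged then, once.
Trained networks look in the newest picture that a camera, given by its name, has taken for a name from the list of things; names that differ only in an ending like _2 or _b are one class to them, and where a whole thing is asked for, a point or a joint stands for the part that bears it (a point fixed in the world has none). Each returns a list of dicts, best first, with "conf" (0 to 1); they miss things now and then, are a little off and sometimes report something else, mostly with a low value. They report only what shows in the picture. A call takes as long as a camera call.
- bot.find_in(camera, target): "xyz" ([x, y, z] in m, in world coordinates, good to about 4 mm: the middle of the surface that is visible of it).
- bot.trace(camera, target): "pixels" (480x640 bool, what is visible of it).
The state is a dict: "clock": time; "joints": joint angles; "joint_velocities": joint speeds; "effort": joint torques, N m; "tool_pos": TCP position; "tool_rot": TCP orientation; "force": force on the tool from outside, world axes, zero at the start; "wrist_torque": the same for the moment, N m; "width": finger opening in m; "finger_force": force on a finger pad.
Only numpy, scipy, OpenCV 4.12 (cv2) and the standard library are available. Lean on these libraries where they do the work, as an engineer would, in place of code of your own. Each camera call takes 0.05 s, during which the arm holds its last target. There are 200 camera calls.

## Task

The castor in the vise needs its new wheel: take the yellow pin punch out of the tool stand and use it to drive the brass axle pin down through the leaning castor fork, right out, so that it drops into the steel dish. Then put the punch back in the tool stand.

Things in the scene. Friction and masses are not known exactly. Their poses are not given: they have to be found in the camera images.
- punch: Pin punch, 141 mm, 0.16 kg. Origin: centre of its tip face; z runs from tip to head. From the tip: steel shank 7.4 mm thick to 46 mm, widening to 11 mm at 66 mm; black rubber guard 31 mm across, 66 to 73 mm; round 16 mm handle from 73 mm to the end, yellow and ribbed, its last 13 mm a bare steel head. Starts upright in the tool stand, tip down, guard flat on the stand's top.
- stand: Dark wooden tool stand, 58 x 136 mm, 72 mm tall (foot 70 x 148 mm), fixed. Origin: centre of its underside; y along its length. Two round holes, 18 mm wide, 67 mm deep, at y = +36 and -36 mm. One holds the punch, the other a shorter cold chisel (red round handle 15 mm thick, top 119 mm above the bench, guard 31 mm across); which is where varies.
- seat_a (a point): centre of the mouth of the hole at the stand's +y end, on its top face, 72 mm above the bench
- seat_b (a point): centre of the mouth of the hole at the stand's -y end, on its top face, 72 mm above the bench
- castor: Castor, 75 mm black wheel in a steel fork 34 mm wide, fixed in the vise. Origin: middle of the axle bore, 135 mm above the bench. z: bore axis, out of its upper end, leaning 30 degrees from vertical back towards the robot; x: from top plate to wheel; y level. The bore, 13.5 mm wide, is straight from z = +28 to -28 mm. Wheel and fork stay where they are when the pin is out.
- bore_top (a point): centre of the upper mouth of the bore (castor z = +28 mm)
- bore_bottom (a point): centre of the lower mouth of the bore (castor z = -28 mm); the pin comes out here and drops into the dish
- pin: Brass axle pin, 12 mm thick, 66 mm long, 55 g. Origin: its middle; z along it. Starts in the bore, 5 mm proud at both ends. Tight push fit: about 4 to 8 N pushes it down along the bore; once its upper end is some 25 mm below the upper mouth nothing grips it and it slides out downward by itself.
- dish: Round steel parts dish, loose, 0.45 kg, 142 mm across the rim, 32 mm tall, inner floor 5 mm above the bench. Origin: centre of its underside. It stands on the bench below and just beyond the lower mouth of the bore, on the far side of the vise from the robot.
- vise: Blue machine vise, fixed, 92 x 250 mm, jaws closing along its y, jaw tops 104 mm above the bench, screw and handle at its +y end. Origin on the bench, below the middle of the jaws. The castor's top plate is held on edge in the jaws, leaning: 92 x 76 mm, 64 to 69 mm from the bore axis on the robot's side, its upper edge 141 mm above the bench.

How it is judged:
On the way, in this order (a step that is already met when the one before it is completed fails the run):
1. the punch is drawn up out of the tool stand (z of punch in the frame of stand above 0.075 m), for 0.1 s.
2. the punch's tip is 10 mm down inside the bore and has driven the pin at least 10 mm (z of punch in the frame of castor between -0.08 and 0.018 m and x of punch in the frame of castor between -0.006 and 0.006 m and y of punch in the frame of castor between -0.006 and 0.006 m and z of pin in the frame of castor below -0.01 m), for 0.05 s.
3. the pin is in the dish (horizontal distance between pin and dish below 0.06 m and z of pin in the frame of dish below 0.035 m), for 0.2 s.
At the end, for the whole second after the job is handed in: The pin lies at rest in the level dish (its middle within 60 mm of the centre, under 35 mm high), and the punch stands at rest, tip down, in a hole of the tool stand: tip within 15 mm of the hole's axis and under 20 mm above the bench, leaning less than 14 degrees (all of step 3 and linear speed of each of pin, punch below 0.05 m/s and angle between dish's own z axis and vertical below 0.1 rad and (horizontal distance between punch and seat_a below 0.015 m or horizontal distance between punch and seat_b below 0.015 m) and z of punch in the frame of stand below 0.02 m and angle between punch's own z axis and vertical below 0.25 rad); the robot touches nothing.
It also fails if it takes over 54 s, if anything falls off the work surface, if the arm or the gripper's body presses on something with over 40 N, if the wrist force passes 120 N, or if a joint passes its speed limit or range.

## Working session

There is one attempt and no reset: what is moved stays moved. The work goes in short steps, Python scripts to look and compute and a tool call to move; the robot and the scene stay as the last step left them, time stands still between calls to the robot, and variables do not carry over. Pictures are saved under pics/ and viewed, at most 10 in all, crops included, and the job is handed in when it is done.

Besides the shell and the picture viewer there is one more tool, called after "Call:" by a JSON object that holds its "op" and its "data", one argument or row to a line. servo_tool: Moves the arm, as the interface text tells. Shifts and turns lie within -1 to 1; 1 stands for 0.3 m of shift or pi/4 rad of turn. Its arguments: {"type":"object","properties":{"series":{"type":"array","items":{"type":"array"}}},"required":["series"]}

```bash
mkdir -p pics; ls; cat > h.py <<'E'
import numpy as np, cv2
from scipy.spatial.transform import Rotation as R
from station import bot
def save(c,fn):
    d=bot.get_image(c); cv2.imwrite(fn,d["image"][:,:,::-1]); return d
def proj(d,p):
    T=np.linalg.inv(d["pose"]); q=T[:3,:3]@np.array(p)+T[:3,3]
    return np.array([d["cx"]+d["fx"]*q[0]/-q[2], d["cy"]-d["fy"]*q[1]/-q[2]])
def ray(d,u,v):
    r=d["pose"][:3,:3]@np.array([(u-d["cx"])/d["fx"],-(v-d["cy"])/d["fy"],-1.]); return d["pose"][:3,3],r
def atz(d,u,v,z):
    o,r=ray(d,u,v); return o+r*(z-o[2])/r[2]
def tri(d1,p1,d2,p2):
    o1,r1=ray(d1,*p1);o2,r2=ray(d2,*p2)
    A=np.stack([r1,-r2],1); s=np.linalg.lstsq(A,o2-o1,rcond=None)[0]
    a,b=o1+s[0]*r1,o2+s[1]*r2; return (a+b)/2,np.linalg.norm(a-b)
E
python3 - <<'E'
from h import *
np.set_printoptions(precision=4,suppress=True)
for c in("side","top"):
    d=save(c,f"pics/{c}0.png"); print(c,{k:d[k] for k in d if k!="image"})
    for t in("punch","stand","castor","pin","dish","vise"):
        print(t,[(np.round(x["xyz"],4),round(x["conf"],2)) for x in bot.find_in(c,t)][:3])
o=bot.get_obs(); print(o["clock"],o["tool_pos"],o["tool_rot"],o["width"],o["force"])
E
```

```text
pics
side {'fx': 533.7513068404251, 'fy': 533.7513068404251, 'cx': 313.261809449076, 'cy': 239.82874826774503, 'pose': array([[-0.8883,  0.2863, -0.359 ,  0.2433],
       [-0.4591, -0.5699,  0.6815,  0.3596],
       [-0.0094,  0.7702,  0.6377,  0.6485],
       [ 0.    ,  0.    ,  0.    ,  1.    ]])}
punch [(array([ 0.483 , -0.3129,  0.1047]), 0.61)]
stand [(array([ 0.4622, -0.317 ,  0.0492]), 0.63)]
castor [(array([ 0.53  , -0.0342,  0.1455]), 0.66)]
pin [(array([ 0.5303, -0.051 ,  0.1591]), 0.55)]
dish [(array([ 0.6442, -0.0635,  0.0087]), 0.66)]
vise [(array([ 0.4936, -0.014 ,  0.065 ]), 0.86)]
top {'fx': 446.27754011570204, 'fy': 446.27754011570204, 'cx': 316.83229347520114, 'cy': 240.6243723300872, 'pose': array([[ 0.0907,  0.9743, -0.2061,  0.361 ],
       [-0.9959,  0.0902, -0.0118, -0.2188],
       [ 0.0071,  0.2063,  0.9785,  0.9516],
       [ 0.    ,  0.    ,  0.    ,  1.    ]])}
punch [(array([ 0.4818, -0.3163,  0.0763]), 0.64)]
stand [(array([ 0.4732, -0.3539,  0.0702]), 0.74), (array([ 0.5244, -0.0523,  0.146 ]), 0.32)]
castor [(array([ 0.5279, -0.0532,  0.1424]), 0.67)]
pin [(array([ 0.5288, -0.0579,  0.1394]), 0.59)]
dish [(array([ 0.6393, -0.0774,  0.0055]), 0.84)]
vise [(array([ 0.4981, -0.0494,  0.0992]), 0.82)]
0.7 [ 0.1648 -0.6029  0.2165] [-3.1137 -0.4178  0.0001] 0.09409957124620653 [-0.4799 -0.4685 -0.3182]
```

View pics/side0.png

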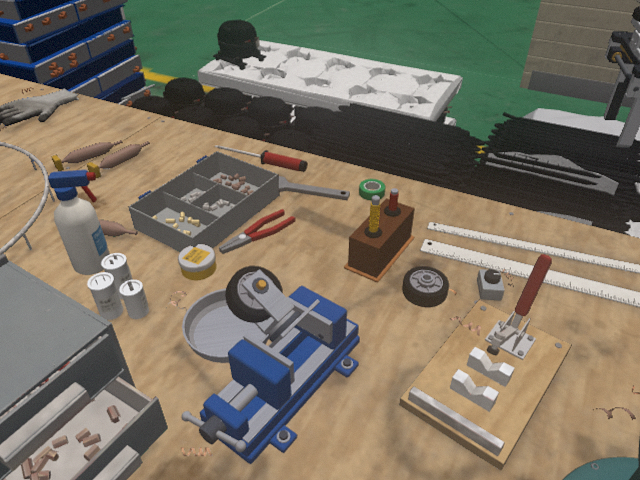

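View pics/top0.png

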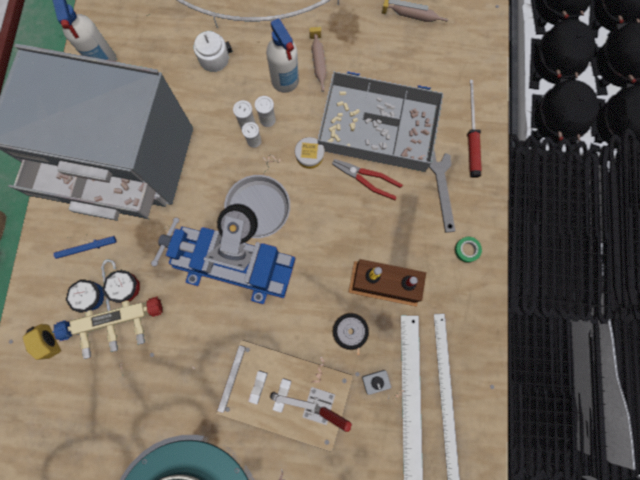

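The side view shows the punch with its yellow handle at about (375,215) and the chisel at (394,203). The pin head is at (261,285) and the dish at (225,325). In the top view the punch is at (375,272), the pin at (233,228) and the dish at (257,207).

```bash
python3 - <<'E'
from h import *
np.set_printoptions(precision=4,suppress=True)
D={};M={}
tiles=[]
for c in("side","top"):
    D[c]=bot.get_image(c)
    for t in("punch","stand","pin","castor","vise","dish"):
        r=bot.trace(c,t); 
        if not r: continue
        m=r[0]["pixels"]; M[c,t]=m; ys,xs=np.where(m)
        print(c,t,round(r[0]["conf"],2),m.sum(),"cen",xs.mean(),ys.mean(),"box",xs.min(),xs.max(),ys.min(),ys.max(), "rect",cv2.minAreaRect(np.stack([xs,ys],1).astype(np.float32)))
for t in("pin","punch"):
    if ("side",t) in M and ("top",t) in M:
        c=[np.array(np.where(M[k,t])).mean(1)[::-1] for k in("side","top")]
        print(t,tri(D["side"],c[0],D["top"],c[1]))
def crop(c,u,v,w=50,h=37):
    return cv2.resize(D[c]["image"][v-h:v+h,u-w:u+w,::-1],(400,296),interpolation=cv2.INTER_CUBIC)
a=np.hstack([crop("side",265,290),crop("side",385,220)]);b=np.hstack([crop("top",235,230),crop("top",390,280)])
cv2.imwrite("pics/crop0.png",np.vstack([a,b]))
np.savez("first.npz",**{f"{a}_{b}":v for (a,b),v in M.items()})
E
```

```text
side punch 0.67 437 cen 373.78489702517163 218.32494279176203 box 365 380 195 237 rect ((372.5, 216.0), (42.0, 15.0), 90.0)
side stand 0.63 3155 cen 380.119175911252 243.26973058637083 box 344 414 198 281 rect ((379.8114929199219, 238.24229431152344), (52.27266311645508, 90.07386779785156), 37.87498474121094)
side pin 0.53 71 cen 261.14084507042253 284.3521126760563 box 257 265 280 289 rect ((261.0, 284.5), (9.0, 8.0), 90.0)
side castor 0.85 3701 cen 263.30694406917047 301.9878411240205 box 226 318 265 346 rect ((266.531005859375, 298.91558837890625), (83.12301635742188, 65.52593994140625), 40.73210525512695)
side vise 0.73 17710 cen 274.7218520609825 362.82450592885374 box 181 359 266 463 rect ((269.7225036621094, 371.19390869140625), (153.25099182128906, 183.19534301757812), 26.003345489501953)
side dish 0.9 3309 cen 215.75007555152615 327.2892112420671 box 183 268 289 362 rect ((219.98709106445312, 331.06787109375), (77.93840026855469, 63.992706298828125), 46.30195617675781)
top punch 0.73 235 cen 372.5659574468085 274.9446808510638 box 364 380 267 283 rect ((372.0, 275.0), (16.0,
[... 400 characters left out ...]
.59 2215 cen 233.42212189616254 235.45417607223476 box 205 257 203 268 rect ((233.5794677734375, 234.44549560546875), (42.76731491088867, 64.26202392578125), 15.751173973083496)
top vise 0.62 7232 cen 228.20035951327435 254.19303097345133 box 151 293 204 302 rect ((226.4151611328125, 246.8752899169922), (137.65518188476562, 90.0361328125), 15.172914505004883)
top dish 0.86 2486 cen 261.3652453740949 201.62872083668543 box 224 289 175 237 rect ((259.47186279296875, 202.66055297851562), (63.72633743286133, 55.64970016479492), 45.97101593017578)
pin (array([ 0.5307, -0.0548,  0.1567]), np.float64(0.016084457721192675))
punch (array([ 0.4843, -0.3206,  0.1022]), np.float64(0.003022877858572099))
```

View pics/crop0.png

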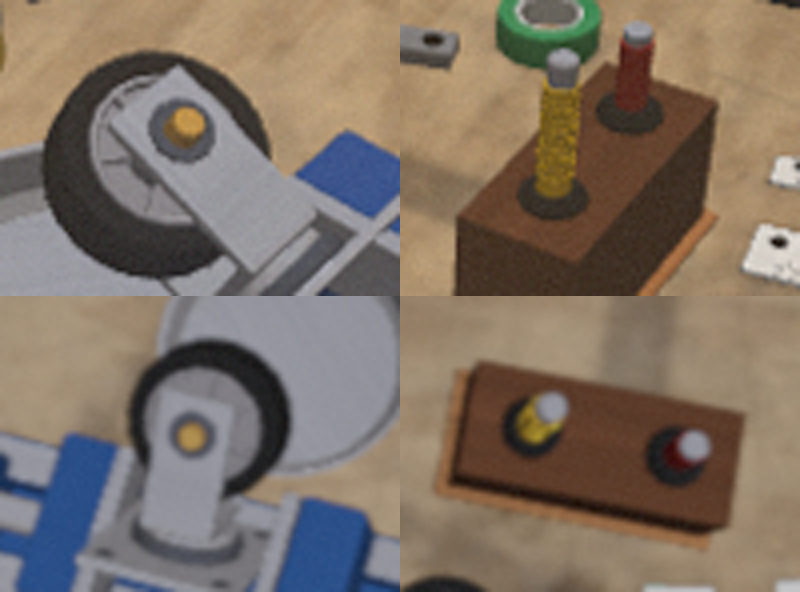

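The crop shows the pin's top face at about side (262.3,283.5) and top (233,228). The punch guard is at side (373.3,232) and top (373,275.8), with its head at side (375.8,196.7) and top (378,270.8).

```bash
python3 - <<'E'
from h import *
np.set_printoptions(precision=4,suppress=True)
s=bot.get_image("side");t=bot.get_image("top")
for n,a,b,z in(("pintop",(262.25,283.5),(233,228),.1636),("guard",(373.3,232.2),(373,275.8),.078),("chguard",(392.5,210.8),(409.5,283.3),.078),("head",(375.7,196.7),(378,270.8),.146)):
    print(n,tri(s,a,t,b),atz(s,*a,z),atz(t,*b,z))
E
```

```text
pintop (array([ 0.5377, -0.0546,  0.158 ]), np.float64(0.00047751740847407325)) [ 0.5346 -0.0499  0.1636] [ 0.5362 -0.0558  0.1636]
guard (array([ 0.4863, -0.326 ,  0.0679]), np.float64(0.0005821844155045342)) [ 0.4824 -0.3141  0.078 ] [ 0.4846 -0.3249  0.078 ]
chguard (array([ 0.4784, -0.3991,  0.0681]), np.float64(0.0013816536895643983)) [ 0.4751 -0.3861  0.078 ] [ 0.4764 -0.3973  0.078 ]
head (array([ 0.4862, -0.3253,  0.1431]), np.float64(0.0016950843656308632)) [ 0.4857 -0.3213  0.146 ] [ 0.485  -0.3251  0.146 ]
```

```bash
cat >> h.py <<'E'
def tgt(yaw,tilt):
    """tool rot: tool x fwd at yaw (deg), tool z down, tilted by tilt deg so that tool z leans forward"""
    y=np.radians(yaw); h=np.array([np.cos(y),np.sin(y),0]); Y=np.array([np.sin(y),-np.cos(y),0])
    a=np.radians(tilt); z=np.sin(a)*h-np.cos(a)*np.array([0,0,1]); return R.from_matrix(np.stack([np.cross(Y,z),Y,z],1))
def go(pos,rot,p0=None,r0=None):
    o=bot.get_obs(); p0=np.array(o["tool_pos"]) if p0 is None else p0; r0=R.from_rotvec(o["tool_rot"]) if r0 is None else r0
    s=r0.inv().apply(np.array(pos)-p0)/.3; w=(r0.inv()*rot).as_rotvec()/(np.pi/4)
    print("shift",np.round(s,4),"turn",np.round(w,4),"rows",np.linalg.norm(s)*.3/.05,np.degrees(np.linalg.norm(w))*np.pi/4/8.59)
E
python3 - <<'E'
from h import *
go([.485,-.325,.22],tgt(-10,0)); o=bot.get_obs(); print(o["clock"])
E
```

```text
shift [ 1.2739 -0.6121 -0.012 ] turn [-1.000e-04  1.000e-04  5.619e-01] rows 8.480427668982413 2.9434492441566853
1.5
```

Two calls, halfway each.

Call:
{"op": "servo_tool", "data": {
  "series": [
    [[0.64, -0.306, -0.006], [0, 0, 0], 0.5],
    [[0.64, -0.306, -0.006], [0, 0, 0], 0.5],
    [[0.64, -0.306, -0.006], [0, 0, 0], 0.5],
    [[0.9, -0.43, -0.01], [0, 0, 0.3], 0.5],
    [[0.9, -0.43, -0.01], [0, 0, 0.562], 0.5],
    [[0.9, -0.43, -0.01], [0, 0, 0.562], 0.5]
  ]
}}

```text
clock: 2.1
tool_pos: [0.3805, -0.4166, 0.2195]
tool_rot: [3.134, -0.217, 0.0]
force: [0.9, -0.9, -0.0]
width: 0.0491
finger_force: 0.0
```

```bash
python3 - <<'E'
from h import *
go([.485,-.325,.22],tgt(-10,0)); o=bot.get_obs(); print(o["clock"],o["tool_pos"],o["force"])
E
```

```text
shift [ 0.303  -0.3506 -0.0017] turn [ 0.0003 -0.0003  0.0462] rows 2.780137108076506 0.2418692718535472
2.1 [ 0.38048336 -0.41664563  0.21949375] [ 0.94935829 -0.92810096 -0.0265611 ]
```

Call:
{"op": "servo_tool", "data": {
  "series": [
    [[0.28, -0.33, 0], [0, 0, 0.02], 0.5],
    [[0.28, -0.33, 0], [0, 0, 0.02], 0.5],
    [[0.28, -0.33, 0], [0, 0, 0.02], 0.5],
    [[0.28, -0.33, 0], [0, 0, 0.02], 0.5],
    [[0.28, -0.33, 0], [0, 0, 0.02], 0.5]
  ]
}}

```text
clock: 2.6
tool_pos: [0.4757, -0.3308, 0.2191]
tool_rot: [3.133, -0.231, -0.0]
force: [-1.1, -0.6, -0.4]
width: 0.0472
finger_force: 0.0
```

```bash
python3 - <<'E'
from h import *
np.set_printoptions(precision=4,suppress=True)
go([.485,-.325,.106],tgt(-10,0)); o=bot.get_obs(); print(o["clock"],o["tool_pos"],o["force"],o["width"])
D={c:bot.get_image(c) for c in("side","top")}
tp=o["tool_pos"]; Rm=R.from_rotvec(o["tool_rot"]).as_matrix()
print([proj(D[c],tp+Rm[:,2]*.011) for c in D])
def crop(c,u,v,w=80,h=60):
    return cv2.resize(D[c]["image"][v-h:v+h,u-w:u+w,::-1],(400,300),interpolation=cv2.INTER_CUBIC)
cv2.imwrite("pics/c1.png",np.hstack([crop("side",380,200),crop("top",380,270)]))
E
```

```text
shift [ 0.0279 -0.0238  0.3771] turn [0.0001 0.0004 0.0344] rows 2.2735156749615717 0.18041510711885494
2.6 [ 0.4757 -0.3308  0.2191] [-1.1493 -0.6258 -0.4376] 0.04721268262879902
[array([386.5698, 162.5505]), array([386.2848, 271.3878])]
```

View pics/c1.png

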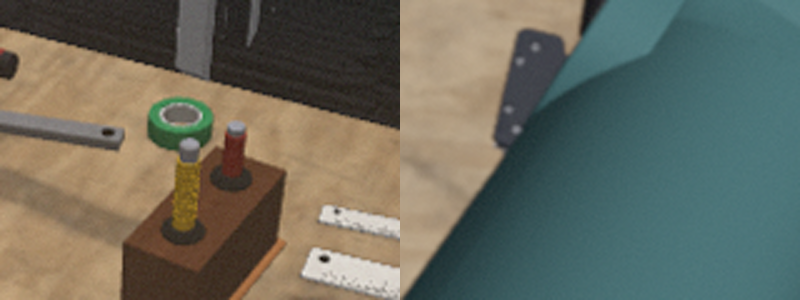

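Call:
{"op": "servo_tool", "data": {
  "series": [
    [[0.03, -0.026, 0], [0, 0, 0.02], 0.5],
    [[0.03, -0.026, 0.1], [0, 0, 0.02], 0.5],
    [[0.03, -0.026, 0.25], [0, 0, 0.02], 0.5],
    [[0.03, -0.026, 0.375], [0, 0, 0.02], 0.5],
    [[0.03, -0.026, 0.375], [0, 0, 0.02], 0.5],
    [[0.03, -0.026, 0.375], [0, 0, 0.02], 0.5]
  ]
}}

```text
clock: 3.3
tool_pos: [0.4854, -0.3255, 0.1076]
tool_rot: [3.131, -0.26, -0.001]
force: [0.5, -0.1, 1.4]
width: 0.0471
finger_force: 0.0
```

```bash
python3 - <<'E'
from h import *
np.set_printoptions(precision=4,suppress=True)
go([.486,-.324,.106],tgt(-10,0)); o=bot.get_obs(); print(o["clock"],o["tool_pos"],o["force"],o["width"])
d=bot.get_image("side")
cv2.imwrite("pics/c2.png",cv2.resize(d["image"][150:270,300:460,::-1],(640,480),interpolation=cv2.INTER_CUBIC))
Rm=R.from_rotvec(o["tool_rot"]).as_matrix()
for s in(-1,1): print(proj(d,o["tool_pos"]+Rm@[0,s*o["width"]/2,.011]))
print(proj(d,[.486,-.324,.147]))
E
```

```text
shift [ 0.0013 -0.0052  0.0054] turn [0.0001 0.0004 0.0115] rows 0.045807849292136826 0.06026112554139328
3.3 [ 0.4854 -0.3255  0.1076] [ 0.5395 -0.1073  1.3925] 0.04709196085340147
[367.4892 226.3151]
[382.1542 212.6725]
[376.2099 195.2942]
```

View pics/c2.png

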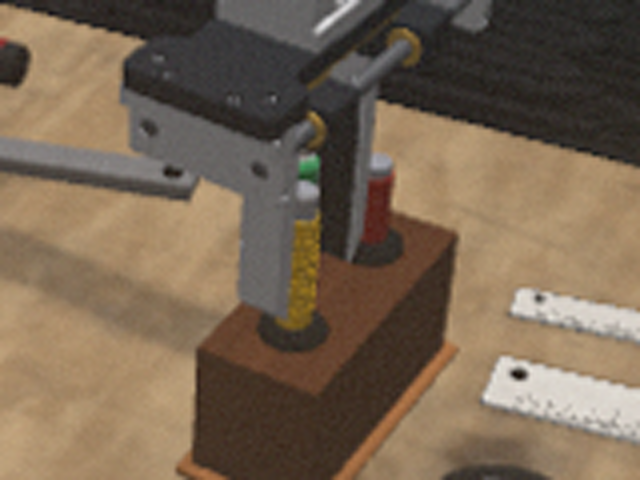

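Call:
{"op": "servo_tool", "data": {
  "series": [
    [[0, 0, 0], [0, 0, 0], 0],
    [[0, 0, 0], [0, 0, 0], 0],
    [[0, 0, 0], [0, 0, 0], 0],
    [[0, 0, 0], [0, 0, 0], 0],
    [[0, 0, 0], [0, 0, 0], 0],
    [[0, 0, 0], [0, 0, 0], 0]
  ]
}}

```text
clock: 3.95
tool_pos: [0.4859, -0.3245, 0.1071]
tool_rot: [3.131, -0.257, 0.001]
force: [-0.1, 1.2, 6.1]
width: 0.0151
finger_force: 30.0
```

Call:
{"op": "servo_tool", "data": {
  "series": [
    [[0, 0, -0.1], [0, 0, 0], 0],
    [[0, 0, -0.2], [0, 0, 0], 0],
    [[0, 0, -0.3], [0, 0, 0], 0],
    [[0, 0, -0.45], [0, 0, 0], 0],
    [[0, 0, -0.6], [0, 0, 0], 0],
    [[0, 0, -0.6], [0, 0, 0], 0],
    [[0, 0, -0.6], [0, 0, 0], 0]
  ]
}}

```text
clock: 4.65
tool_pos: [0.4857, -0.3247, 0.287]
tool_rot: [3.13, -0.258, 0.001]
force: [-0.3, 0.3, -1.8]
width: 0.0148
finger_force: 30.0
```

```bash
python3 - <<'E'
from h import *
np.set_printoptions(precision=4,suppress=True)
o=bot.get_obs(); print(o["clock"],o["tool_pos"],o["force"],o["width"],o["finger_force"])
d=bot.get_image("side")
p=o["tool_pos"];T=R.from_rotvec(o["tool_rot"])
tip=p+T.apply([0,0,.1])
print("tip pred px",proj(d,tip),proj(d,p+T.apply([0,0,.03])))
r=bot.trace("side","punch"); 
for x in r: ys,xs=np.where(x["pixels"]); print(x["conf"],x["pixels"].sum(),xs.min(),xs.max(),ys.min(),ys.max(), [(v,xs[ys==v].mean().round(1),(ys==v).sum()) for v in range(ys.max()-5,ys.max()+1)])
z=np.array([-.492,.087,.866]);top=np.array([.536,-.0555,.1636])
go(top+z*.08+z*.1,tgt(-10,30))
E
```

```text
4.65 [ 0.4857 -0.3247  0.287 ] [-0.3299  0.2829 -1.8396] 0.014801581860956644 29.999662935733795
tip pred px [378.1588 174.3532] [381.3471 134.9049]
0.78 499 372 391 94 175 [(170, np.float64(378.5), np.int64(4)), (171, np.float64(378.5), np.int64(4)), (172, np.float64(378.5), np.int64(4)), (173, np.float64(378.5), np.int64(4)), (174, np.float64(378.5), np.int64(4)), (175, np.float64(378.0), np.int64(3))]
0.41 3311 183 269 289 362 [(357, np.float64(215.5), np.int64(26)), (358, np.float64(216.0), np.int64(25)), (359, np.float64(217.0), np.int64(23)), (360, np.float64(218.5), np.int64(20)), (361, np.float64(220.0), np.int64(15)), (362, np.float64(223.5), np.int64(6))]
shift [-0.2791 -0.9149 -0.1128] turn [-0.0046  0.6694  0.0127] rows 5.778887784105892 3.507665636049803
```

Call:
{"op": "servo_tool", "data": {
  "series": [
    [[-0.05, -0.15, -0.1], [0, 0, 0], 0],
    [[-0.09, -0.3, -0.1128], [0, 0.17, 0], 0],
    [[-0.14, -0.45, -0.1128], [-0.002, 0.34, 0.005], 0],
    [[-0.19, -0.6, -0.1128], [-0.003, 0.5, 0.01], 0],
    [[-0.23, -0.75, -0.1128], [-0.0046, 0.669, 0.0127], 0],
    [[-0.2791, -0.915, -0.1128], [-0.0046, 0.669, 0.0127], 0],
    [[-0.2791, -0.915, -0.1128], [-0.0046, 0.669, 0.0127], 0],
    [[-0.2791, -0.915, -0.1128], [-0.0046, 0.669, 0.0127], 0]
  ]
}}

```text
clock: 5.55
tool_pos: [0.4474, -0.0395, 0.3199]
tool_rot: [2.979, -0.258, 0.799]
force: [0.7, -0.9, -1.6]
width: 0.0154
finger_force: 30.0
```

```bash
cat > look.py <<'E'
from h import *
import sys
np.set_printoptions(precision=4,suppress=True)
z=np.array([-.492,.087,.866]);top=np.array([.536,-.0555,.1636])
def look(gap,top=top,fn=None,yaw=-10):
    o=bot.get_obs(); p=o["tool_pos"];T=R.from_rotvec(o["tool_rot"]); print(o["clock"],p,o["force"],o["finger_force"],"zdir",T.apply([0,0,1]))
    tip=p+T.apply([0,0,.101]); print("tip",tip,"tip-top in tool axes",T.inv().apply(tip-top))
    D={c:bot.get_image(c) for c in("side","top")}
    for c in D:
        print(c,"tip px",proj(D[c],tip),"top px",proj(D[c],top))
        for t in("punch","pin"):
            for x in bot.trace(c,t)[:1]:
                ys,xs=np.where(x["pixels"]); print(c,t,round(x["conf"],2),x["pixels"].sum(),"cen",xs.mean(),ys.mean(),"lowest rows",[(v,xs[ys==v].mean().round(1),(ys==v).sum()) for v in range(ys.max()-3,ys.max()+1)])
    go(top+z*(gap+.101),tgt(yaw,30))
    if fn:
        cr=[cv2.resize(D[c]["image"][v-60:v+60,u-50:u+50,::-1],(400,480),interpolation=cv2.INTER_CUBIC) for c,(u,v) in(("side",(262,260)),("top",(233,228)))]
        cv2.imwrite(fn,np.hstack(cr))
E
python3 -c "
from look import *
look(.015,fn='pics/c3.png')"
```

```text
5.55 [ 0.4474 -0.0395  0.3199] [ 0.7025 -0.8703 -1.6083] 29.999631643295288 zdir [ 0.4929 -0.0876 -0.8657]
tip [ 0.4972 -0.0484  0.2324] tip-top in tool axes [ 0.0003 -0.0002 -0.0793]
side tip px [284.3596 252.6637] top px [263.5828 280.4674]
side punch 0.83 583 cen 300.74271012006864 231.8919382504288 lowest rows [(252, np.float64(285.5), np.int64(8)), (253, np.float64(285.0), np.int64(7)), (254, np.float64(284.5), np.int64(6)), (255, np.float64(284.5), np.int64(4))]
side pin 0.48 66 cen 261.030303030303 284.3181818181818 lowest rows [(286, np.float64(260.5), np.int64(8)), (287, np.float64(261.0), np.int64(7)), (288, np.float64(261.0), np.int64(5)), (289, np.float64(260.5), np.int64(2))]
top tip px [218.0058 240.773 ] top px [232.7948 228.0949]
top punch 0.79 364 cen 203.29945054945054 253.24725274725276 lowest rows [(263, np.float64(190.5), np.int64(10)), (264, np.float64(190.0), np.int64(9)), (265, np.float64(189.5), np.int64(8)), (266, np.float64(189.5), np.int64(6))]
top pin 0.55 2485 cen 261.6317907444668 201.76901408450703 lowest rows [(234, np.float64(263.0), np.int64(19)), (235, np.float64(262.0), np.int64(17)), (236, np.float64(260.5), np.int64(14)), (237, np.float64(259.0), np.int64(9))]
shift [-0.0034 -0.0029  0.214 ] turn [ 0.001  -0.0008 -0.0013] rows 1.2839990901980602 0.009237796173445103
```

View pics/c3.png

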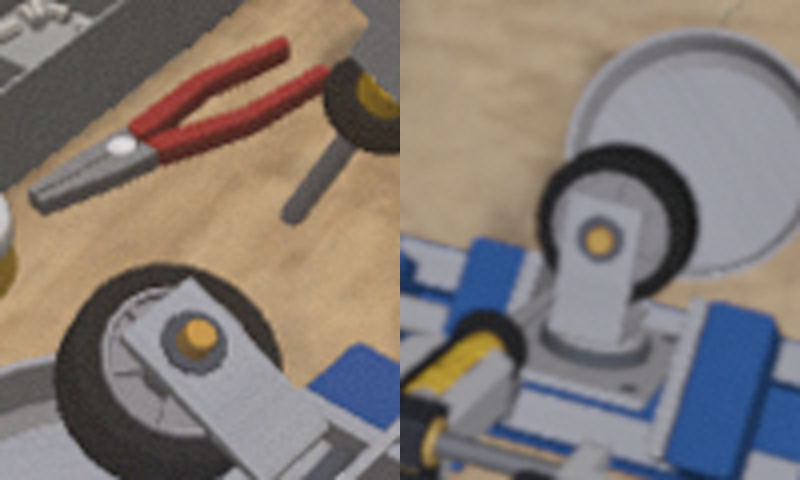

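Side view: the tip is at (285.5,253) and the pin face at (262.8,283.3). Top view: the pin is at (232.8,227.8). All agree with my predictions to about 2 px, so I'll close in.

Call:
{"op": "servo_tool", "data": {
  "series": [
    [[-0.003, -0.003, 0.1], [0, 0, 0], 0],
    [[-0.003, -0.003, 0.22], [0, 0, 0], 0],
    [[-0.003, -0.003, 0.22], [0, 0, 0], 0],
    [[-0.003, -0.003, 0.22], [0, 0, 0], 0]
  ]
}}

```text
clock: 6.25
tool_pos: [0.4797, -0.0452, 0.2625]
tool_rot: [2.98, -0.262, 0.798]
force: [-1.0, -0.3, -0.9]
width: 0.0152
finger_force: 30.0
```

```bash
python3 -c "
from look import *
look(.015,fn='pics/c4.png')"
```

```text
6.25 [ 0.4797 -0.0452  0.2625] [-0.9557 -0.3129 -0.9188] 29.99971479177475 zdir [ 0.492  -0.0872 -0.8662]
tip [ 0.5294 -0.054   0.175 ] tip-top in tool axes [-0.0001 -0.0003 -0.0133]
side tip px [266.7615 276.3775] top px [263.5828 280.4674]
side punch 0.7 382 cen 278.68586387434556 260.1256544502618 lowest rows [(276, np.float64(268.0), np.int64(7)), (277, np.float64(267.5), np.int64(6)), (278, np.float64(267.5), np.int64(4)), (279, np.float64(267.5), np.int64(2))]
top tip px [230.3716 230.1042] top px [232.7948 228.0949]
top punch 0.5 287 cen 217.96864111498257 239.79094076655053 lowest rows [(247, np.float64(208.5), np.int64(10)), (248, np.float64(208.0), np.int64(9)), (249, np.float64(207.5), np.int64(8)), (250, np.float64(208.0), np.int64(5))]
top pin 0.48 4563 cen 242.370808678501 250.96537365768134 lowest rows [(300, np.float64(257.5), np.int64(14)), (301, np.float64(258.0), np.int64(13)), (302, np.float64(259.5), np.int64(8)), (303, np.float64(261.0), np.int64(5))]
shift [-0.0028  0.0024 -0.0019] turn [ 0.0014 -0.0043  0.0008] rows 0.025108447285869747 0.023824493491860183
```

View pics/c4.png

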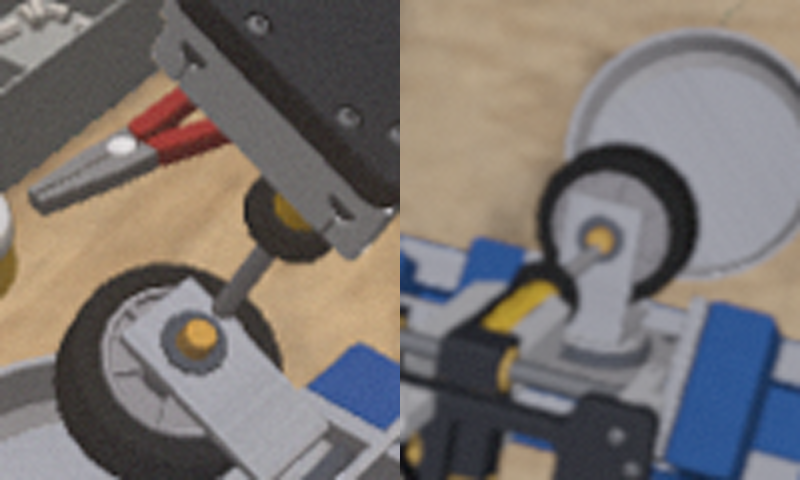

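Side view: the shank tip is at about (268.5,276.5), just up the bore axis from the pin face at (262.5,283). In the top view it sits by the pin too. I need one tighter zoom to get the lateral offset.

```bash
python3 - <<'E'
from h import *
D={c:bot.get_image(c) for c in("side","top")}
cr=[cv2.resize(D[c]["image"][v-20:v+20,u-20:u+20,::-1],(400,400),interpolation=cv2.INTER_CUBIC) for c,(u,v) in(("side",(266,279)),("top",(232,230)))]
cv2.imwrite("pics/c5.png",np.hstack(cr))
for c in D:
    h=cv2.cvtColor(D[c]["image"],cv2.COLOR_RGB2HSV); m=(h[...,0]>10)&(h[...,0]<25)&(h[...,1]>130)
    u,v=(262,283) if c=="side" else (233,228)
    s=np.zeros_like(m); s[v-7:v+8,u-7:u+8]=1; ys,xs=np.where(m&s); print(c,len(xs),xs.mean(),ys.mean(),xs.min(),xs.max(),ys.min(),ys.max())
E
```

```text
side 59 261.03389830508473 283.7457627118644 257 265 280 288
top 11 233.0 227.0 231 235 226 229
```

View pics/c5.png

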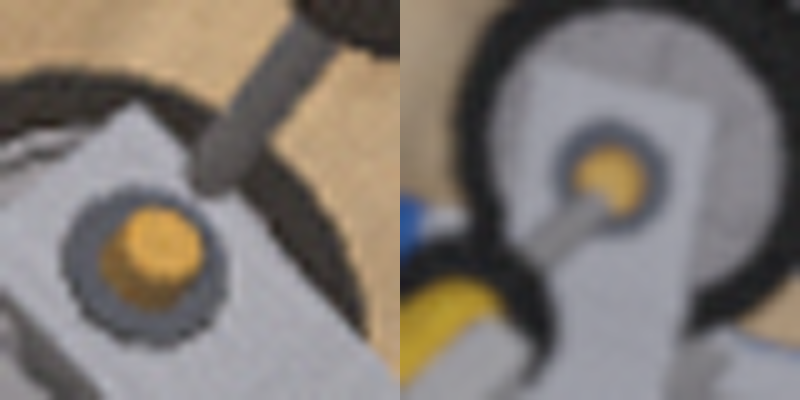

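Side view: pin face (262.1,282.3), tip (267.2,275.7). Top view: pin face (232.7,227.5), tip (231,230.3). I'll solve for the relative offset.

```bash
python3 - <<'E'
from look import *
from scipy.optimize import least_squares as ls
D={c:bot.get_image(c) for c in("side","top")}
o=bot.get_obs();T=R.from_rotvec(o["tool_rot"]); tip=o["tool_pos"]+T.apply([0,0,.101])
pm={"side":(262.1,282.3),"top":(232.7,227.5)};tm={"side":(267.2,275.7),"top":(231,230.3)}
b={c:np.array(tm[c])-proj(D[c],tip) for c in D}; print(b)
for wz in(0,.5e3,5e3):
  for cs in (("side","top"),("side",),("top",)):
    if wz==0 and len(cs)<2: continue
    f=lambda p:np.hstack([proj(D[c],p)+b[c]-pm[c] for c in cs]+[wz*(p[2]-.1636)])
    r=ls(f,top); print(wz,cs,r.x,"res",r.fun,"tip-pin in tool axes",T.inv().apply(tip-r.x))
E
```

```text
{'side': array([ 0.9143, -0.1552]), 'top': array([0.8667, 0.5851])}
0 ('side', 'top') [ 0.5384 -0.053   0.1611] res [-0.0572 -0.0169  0.0201  0.0805 -0.    ] tip-pin in tool axes [ 0.0003  0.0022 -0.0171]
500.0 ('side', 'top') [ 0.5379 -0.0525  0.1625] res [ 0.0056 -0.4496 -0.4097  0.1415 -0.5399] tip-pin in tool axes [ 0.0001  0.0026 -0.0155]
500.0 ('side',) [ 0.5368 -0.0509  0.1636] res [0. 0. 0.] tip-pin in tool axes [ 0.0007  0.004  -0.0139]
500.0 ('top',) [ 0.538  -0.0535  0.1636] res [0. 0. 0.] tip-pin in tool axes [-0.0007  0.0017 -0.0147]
5000.0 ('side', 'top') [ 0.5376 -0.0522  0.1636] res [ 0.0529 -0.7767 -0.7341  0.1875 -0.095 ] tip-pin in tool axes [-0.0001  0.0029 -0.0144]
5000.0 ('side',) [ 0.5368 -0.0509  0.1636] res [0. 0. 0.] tip-pin in tool axes [ 0.0007  0.004  -0.0139]
5000.0 ('top',) [ 0.538  -0.0535  0.1636] res [0. 0. 0.] tip-pin in tool axes [-0.0007  0.0017 -0.0147]
```

Call:
{"op": "servo_tool", "data": {
  "series": [
    [[0, -0.0087, 0], [0, 0, 0], 0],
    [[0, -0.0087, 0.02], [0, 0, 0], 0],
    [[0, -0.0087, 0.04], [0, 0, 0], 0],
    [[0, -0.0087, 0.055], [0, 0, 0], 0],
    [[0, -0.0087, 0.055], [0, 0, 0], 0],
    [[0, -0.0087, 0.055], [0, 0, 0], 0]
  ]
}}

```text
clock: 7.35
tool_pos: [0.4884, -0.0438, 0.2484]
tool_rot: [2.979, -0.261, 0.8]
force: [0.2, 0.7, -1.8]
width: 0.0152
finger_force: 30.0
```

```bash
python3 - <<'E'
from look import *
look(0,top=np.array([.5378,-.0525,.163]))
D={c:bot.get_image(c) for c in("side","top")}
cr=[cv2.resize(D[c]["image"][v-20:v+20,u-20:u+20,::-1],(400,400),interpolation=cv2.INTER_CUBIC) for c,(u,v) in(("side",(266,279)),("top",(232,230)))]
cv2.imwrite("pics/c6.png",np.hstack(cr))
E
```

```text
7.35 [ 0.4884 -0.0438  0.2484] [ 0.2054  0.6653 -1.8245] 29.999700486660004 zdir [ 0.4931 -0.0876 -0.8655]
tip [ 0.5382 -0.0526  0.161 ] tip-top in tool axes [-0.0006  0.0001  0.002 ]
side tip px [261.1298 282.7326] top px [261.233  281.7966]
side punch 0.65 307 cen 271.7100977198697 268.72964169381106 lowest rows [(282, np.float64(263.0), np.int64(7)), (283, np.float64(262.5), np.int64(6)), (284, np.float64(262.0), np.int64(5)), (285, np.float64(261.5), np.int64(2))]
top tip px [231.6508 227.1086] top px [231.3396 227.0632]
top punch 0.76 213 cen 219.67605633802816 235.94366197183098 lowest rows [(242, np.float64(212.5), np.int64(8)), (243, np.float64(212.0), np.int64(7)), (244, np.float64(211.5), np.int64(6)), (245, np.float64(211.5), np.int64(4))]
shift [ 0.0015  0.0002 -0.0052] turn [ 0.001  -0.0025  0.0006] rows 0.03265295366863741 0.014390647873786837
```

View pics/c6.png

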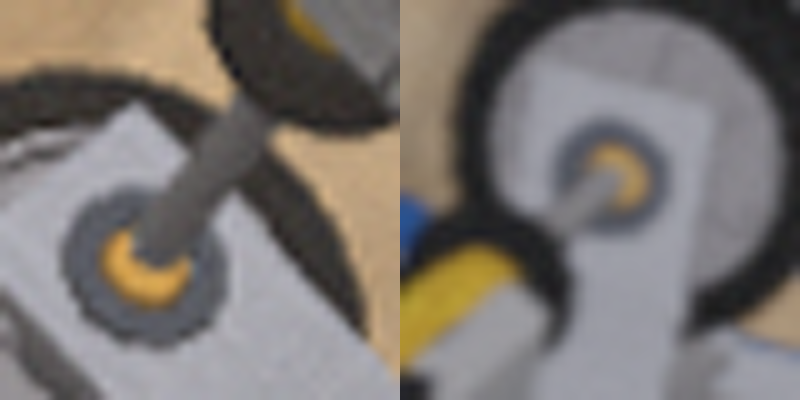

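The punch tip sits on the brass face, centred to within about 1 mm in both views (side crop (155,248), top crop (608,180)), so I'll drive now.

Call:
{"op": "servo_tool", "data": {
  "series": [
    [[0.001, 0, 0.012], [0, 0, 0], 0],
    [[0.001, 0, 0.024], [0, 0, 0], 0],
    [[0.001, 0, 0.036], [0, 0, 0], 0],
    [[0.001, 0, 0.036], [0, 0, 0], 0]
  ]
}}

```text
clock: 8.15
tool_pos: [0.4941, -0.0447, 0.2389]
tool_rot: [2.979, -0.261, 0.8]
force: [0.1, 0.4, -1.8]
width: 0.0149
finger_force: 30.0
```

```bash
python3 - <<'E'
from look import *
look(0,top=np.array([.5378,-.0525,.163])); print(bot.get_obs()["wrist_torque"])
E
```

```text
8.15 [ 0.4941 -0.0447  0.2389] [ 0.1223  0.3608 -1.8405] 29.99975323677063 zdir [ 0.493  -0.0875 -0.8656]
tip [ 0.5439 -0.0536  0.1515] tip-top in tool axes [-0.0004 -0.      0.0131]
side tip px [258.3492 286.1025] top px [261.233  281.7966]
side punch 0.64 259 cen 268.56370656370655 272.96138996138995 lowest rows [(284, np.float64(261.5), np.int64(6)), (285, np.float64(260.5), np.int64(6)), (286, np.float64(260.0), np.int64(5)), (287, np.float64(259.5), np.int64(2))]
side pin 0.24 3369 cen 379.4013060255269 241.11724547343425 lowest rows [(277, np.float64(374.0), np.int64(13)), (278, np.float64(375.5), np.int64(10)), (279, np.float64(376.0), np.int64(7)), (280, np.float64(376.0), np.int64(5))]
top tip px [233.4695 225.387 ] top px [231.3396 227.0632]
top punch 0.58 208 cen 221.66346153846155 233.95673076923077 lowest rows [(240, np.float64(214.5), np.int64(8)), (241, np.float64(214.0), np.int64(7)), (242, np.float64(213.5), np.int64(6)), (243, np.float64(213.5), np.int64(2))]
shift [ 0.0008  0.0002 -0.0416] turn [ 0.0009 -0.0021  0.0005] rows 0.24946793463967862 0.012518726367537486
[ 0.1592  0.6558 -0.0312]
```

Call:
{"op": "servo_tool", "data": {
  "series": [
    [[0.001, 0, 0.015], [0, 0, 0], 0],
    [[0.001, 0, 0.03], [0, 0, 0], 0],
    [[0.001, 0, 0.045], [0, 0, 0], 0]
  ]
}}

```text
clock: 8.75
tool_pos: [0.5014, -0.046, 0.2278]
tool_rot: [2.979, -0.26, 0.801]
force: [0.6, 0.3, -2.8]
width: 0.0154
finger_force: 30.0
```

Call:
{"op": "servo_tool", "data": {
  "series": [
    [[0, 0, 0.015], [0, 0, 0], 0],
    [[0, 0, 0.03], [0, 0, 0], 0],
    [[0, 0, 0.045], [0, 0, 0], 0],
    [[0, 0, 0.06], [0, 0, 0], 0],
    [[0, 0, 0.06], [0, 0, 0], 0],
    [[0, 0, 0.06], [0, 0, 0], 0]
  ]
}}

```text
clock: 9.35
tool_pos: [0.5099, -0.0475, 0.2124]
tool_rot: [2.979, -0.26, 0.8]
force: [-0.7, -0.6, -1.8]
width: 0.0151
finger_force: 30.0
```

```bash
python3 - <<'E'
from look import *
look(0,top=np.array([.5378,-.0525,.163])); print(bot.get_obs()["wrist_torque"])
for c in("side","top"): print([(x["xyz"],x["conf"]) for x in bot.find_in(c,"pin")+bot.find_in(c,"dish")])
D={c:bot.get_image(c) for c in("side","top")}
cr=[cv2.resize(D[c]["image"][v-60:v+60,u-50:u+50,::-1],(400,480),interpolation=cv2.INTER_CUBIC) for c,(u,v) in(("side",(240,310)),("top",(250,210)))]
cv2.imwrite("pics/c7.png",np.hstack(cr))
E
```

```text
9.35 [ 0.5099 -0.0475  0.2124] [-0.7049 -0.6354 -1.7679] 29.999740719795227 zdir [ 0.4935 -0.0876 -0.8653]
tip [ 0.5598 -0.0563  0.125 ] tip-top in tool axes [ 0.0002 -0.0001  0.0441]
side tip px [251.0038 295.0028] top px [261.233  281.7966]
side punch 0.55 93 cen 260.51612903225805 282.0860215053763 lowest rows [(285, np.float64(262.5), np.int64(12)), (286, np.float64(262.0), np.int64(9)), (287, np.float64(259.0), np.int64(5)), (288, np.float64(259.0), np.int64(3))]
side pin 0.86 293 cen 226.6075085324232 325.43686006825936 lowest rows [(336, np.float64(236.5), np.int64(10)), (337, np.float64(236.5), np.int64(8)), (338, np.float64(237.0), np.int64(7)), (339, np.float64(236.5), np.int64(4))]
top tip px [238.4294 220.8037] top px [231.3396 227.0632]
top punch 0.74 166 cen 227.33132530120483 229.05421686746988 lowest rows [(233, np.float64(225.9), np.int64(11)), (234, np.float64(225.2), np.int64(11)), (235, np.float64(222.8), np.int64(8)), (236, np.float64(220.5), np.int64(2))]
top pin 0.67 92 cen 260.17391304347825 203.32608695652175 lowest rows [(210, np.float64(257.0), np.int64(5)), (211, np.float64(257.0), np.int64(5)), (212, np.float64(256.5), np.int64(4)), (213, np.float64(256.5), np.int64(2))]
shift [-0.0007  0.0002 -0.1461] turn [ 0.0011 -0.0026  0.0007] rows 0.8767990182783298 0.015430567839730088
[0.1259 0.6714 0.0413]
[([0.6216, -0.0731, 0.0122], 0.57), ([0.6455, -0.0616, 0.0083], 0.75), ([0.5294, -0.0415, 0.1394], 0.64)]
[([0.6289, -0.0766, 0.0156], 0.62), ([0.6374, -0.0831, 0.0065], 0.77), ([0.4769, -0.3474, 0.0725], 0.27)]
```

The pin is in the dish. Withdrawing along the bore axis.

Call:
{"op": "servo_tool", "data": {
  "series": [
    [[0, 0, -0.06], [0, 0, 0], 0],
    [[0, 0, -0.15], [0, 0, 0], 0],
    [[0, 0, -0.28], [0, 0, 0], 0],
    [[0, 0, -0.41], [0, 0, 0], 0],
    [[0, 0, -0.41], [0, 0, 0], 0],
    [[0, 0, -0.41], [0, 0, 0], 0]
  ]
}}

```text
clock: 10.55
tool_pos: [0.4493, -0.0367, 0.3194]
tool_rot: [2.977, -0.26, 0.803]
force: [0.1, 0.8, -1.5]
width: 0.0149
finger_force: 30.0
```

```bash
python3 - <<'E'
from look import *
print(bot.get_obs()["tool_pos"]); go([.4857,-.3247,.287],tgt(-9.4,0))
for c in("side","top"): print([(x["xyz"],x["conf"]) for x in bot.find_in(c,"pin")])
E
```

```text
[ 0.4493 -0.0367  0.3194]
shift [0.1923 0.9241 0.2386] turn [ 0.0055 -0.6712 -0.0124] rows 5.841657963480739 3.5168045027815125
[([0.6236, -0.0711, 0.0123], 0.63)]
[([0.6305, -0.0777, 0.0179], 0.58), ([0.528, -0.0475, 0.1878], 0.31)]
```

Call:
{"op": "servo_tool", "data": {
  "series": [
    [[0, 0.16, 0], [0, 0, 0], 0],
    [[0.02, 0.32, 0.02], [0.001, -0.1, -0.002], 0],
    [[0.06, 0.48, 0.08], [0.002, -0.25, -0.005], 0],
    [[0.1, 0.64, 0.13], [0.003, -0.4, -0.008], 0],
    [[0.15, 0.8, 0.19], [0.0045, -0.55, -0.01], 0],
    [[0.1923, 0.924, 0.2386], [0.0055, -0.671, -0.0124], 0],
    [[0.1923, 0.924, 0.2386], [0.0055, -0.671, -0.0124], 0],
    [[0.1923, 0.924, 0.2386], [0.0055, -0.671, -0.0124], 0]
  ]
}}

```text
clock: 11.45
tool_pos: [0.4857, -0.3253, 0.2818]
tool_rot: [-3.127, 0.259, 0.011]
force: [-0.7, 0.3, -2.3]
width: 0.0151
finger_force: 30.0
```

```bash
cat > chk.py <<'E'
from look import *
o=bot.get_obs(); T=R.from_rotvec(o["tool_rot"]); print(o["clock"],o["tool_pos"],T.apply([0,0,1]),o["force"])
go([.4859,-.3246,.109],tgt(-9.4,0))
d=bot.get_image("side"); x=bot.trace("side","punch")[0]["pixels"]; ys,xs=np.where(x)
print("tip pred",proj(d,o["tool_pos"]+T.apply([0,0,.101])),[(v,xs[ys==v].mean().round(1),(ys==v).sum()) for v in range(ys.max()-3,ys.max()+1)])
E
python3 chk.py
```

```text
11.45 [ 0.4857 -0.3253  0.2818] [-0.0066  0.0047 -1.    ] [-0.6947  0.2843 -2.3064]
shift [ 0.0044 -0.0003  0.576 ] turn [-0.0046  0.0092 -0.0014] rows 3.4559351949024713 0.05445152286417318
tip pred [378.3516 177.7437] [(177, np.float64(378.5), np.int64(6)), (178, np.float64(378.0), np.int64(5)), (179, np.float64(378.5), np.int64(4)), (180, np.float64(378.5), np.int64(2))]
```

Call:
{"op": "servo_tool", "data": {
  "series": [
    [[0.003, 0, 0.1], [-0.0046, 0.009, 0], 0],
    [[0.003, 0, 0.22], [-0.0046, 0.009, 0], 0],
    [[0.003, 0, 0.3], [-0.0046, 0.009, 0], 0],
    [[0.003, 0, 0.36], [-0.0046, 0.009, 0], 0],
    [[0.003, 0, 0.36], [-0.0046, 0.009, 0], 0]
  ]
}}

```text
clock: 12.05
tool_pos: [0.4852, -0.3232, 0.1773]
tool_rot: [3.129, -0.256, 0.006]
force: [-0.5, 0.5, -2.1]
width: 0.0155
finger_force: 30.0
```

```bash
python3 chk.py
```

```text
12.05 [ 0.4852 -0.3232  0.1773] [ 0.0039 -0.0029 -1.    ] [-0.49    0.4553 -2.1456]
shift [0.002  0.0036 0.2277] turn [ 0.0028 -0.0055  0.001 ] rows 1.3666755573419072 0.032556256010821585
tip pred [373.6118 229.3521] [(226, np.float64(374.0), np.int64(5)), (227, np.float64(374.0), np.int64(5)), (228, np.float64(374.5), np.int64(4)), (229, np.float64(374.0), np.int64(3))]
```

Call:
{"op": "servo_tool", "data": {
  "series": [
    [[0.002, 0.0036, 0.03], [0, 0, 0], 0],
    [[0.002, 0.0036, 0.07], [0, 0, 0], 0],
    [[0.002, 0.0036, 0.11], [0, 0, 0], 0],
    [[0.002, 0.0036, 0.15], [0, 0, 0], 0],
    [[0.002, 0.0036, 0.19], [0, 0, 0], 0],
    [[0.002, 0.0036, 0.225], [0, 0, 0], 0],
    [[0.002, 0.0036, 0.225], [0, 0, 0], 0],
    [[0.002, 0.0036, 0.225], [0, 0, 0], 0]
  ]
}}

```text
clock: 12.95
tool_pos: [0.4871, -0.3261, 0.1105]
tool_rot: [3.128, -0.257, 0.008]
force: [0.2, 0.1, -1.7]
width: 0.0154
finger_force: 30.0
```

```bash
python3 chk.py
```

```text
12.95 [ 0.4871 -0.3261  0.1105] [ 0.0046 -0.0034 -1.    ] [ 0.2078  0.1029 -1.7403]
shift [-0.0047 -0.0042  0.0051] turn [ 0.0034 -0.0065 -0.    ] rows 0.048240718849548225 0.03850818477912415
tip pred [370.9104 257.1503] [(233, np.float64(373.0), np.int64(13)), (234, np.float64(373.0), np.int64(9)), (235, np.float64(373.5), np.int64(6)), (236, np.float64(373.0), np.int64(3))]
```

Call:
{"op": "servo_tool", "data": {
  "series": [
    [[-0.003, -0.003, 0.006], [0, 0, 0], 0],
    [[-0.003, -0.003, 0.01], [0, 0, 0], 0],
    [[-0.003, -0.003, 0.01], [0, 0, 0], 0],
    [[-0.003, -0.003, 0.01], [0, 0, 0], 0.5],
    [[-0.003, -0.003, 0.01], [0, 0, 0], 0.5],
    [[-0.003, -0.003, 0.01], [0, 0, 0], 0.5],
    [[-0.003, -0.003, 0.01], [0, 0, 0], 0.5]
  ]
}}

```text
clock: 13.75
tool_pos: [0.4864, -0.3251, 0.1077]
tool_rot: [3.128, -0.257, 0.008]
force: [-0.7, 0.3, -0.3]
width: 0.0438
finger_force: 0.0
```

Call:
{"op": "servo_tool", "data": {
  "series": [
    [[0, 0, -0.06], [0, 0, 0], 0.5],
    [[0, 0, -0.15], [0, 0, 0], 0.5],
    [[0, 0, -0.3], [0, 0, 0], 0.5],
    [[0, 0, -0.45], [0, 0, 0], 0.5],
    [[-0.2, 0.2, -0.45], [0, 0, 0], 0.5],
    [[-0.4, 0.3, -0.45], [0, 0, 0], 0.5],
    [[-0.4, 0.3, -0.45], [0, 0, 0], 0.5],
    [[-0.4, 0.3, -0.45], [0, 0, 0], 0.5]
  ]
}}

```text
clock: 14.55
tool_pos: [0.3469, -0.3968, 0.2426]
tool_rot: [3.125, -0.269, 0.006]
force: [1.7, 0.6, 0.2]
width: 0.0471
finger_force: 0.0
```

```bash
python3 - <<'E'
from look import *
o=bot.get_obs(); print(o["clock"],o["tool_pos"],o["force"],o["width"])
D={c:bot.get_image(c) for c in("side","top")}
for c in D: print(c,[(t,x["xyz"],round(x["conf"],2)) for t in("punch","pin") for x in bot.find_in(c,t)])
cr=[cv2.resize(D["side"]["image"][v-60:v+60,u-50:u+50,::-1],(400,480),interpolation=cv2.INTER_CUBIC) for u,v in((385,220),(235,320))]
cv2.imwrite("pics/c8.png",np.hstack(cr))
E
```

```text
14.55 [ 0.3469 -0.3968  0.2426] [1.6992 0.5529 0.1619] 0.04709632718668904
side [('punch', [0.4816, -0.3205, 0.1068], 0.58)]
top [('punch', [0.481, -0.3225, 0.0758], 0.65)]
```

View pics/c8.png

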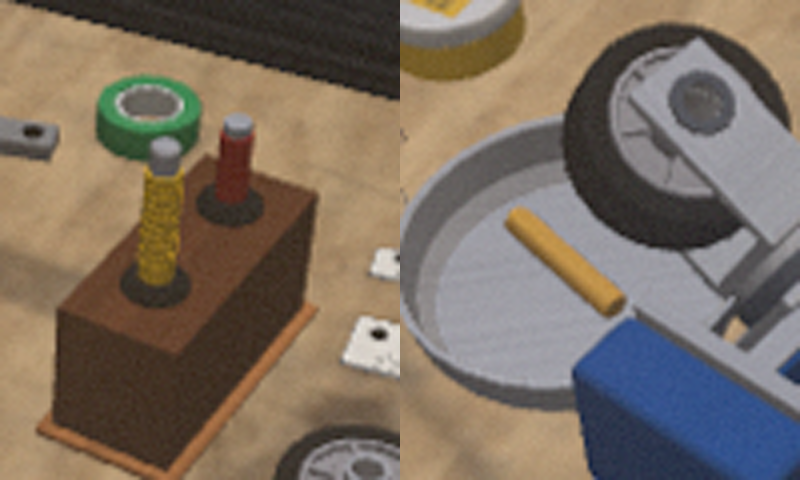

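The punch is upright in the stand with its guard seated at crop (155,285), and the pin lies in the dish at crop (565,260). The bore is empty and the robot is clear of everything.

```bash
python3 -c "
from station import bot
print(bot.finish_job())"
```

```text
the job is handed in; nothing more can be done
None
```

The brass pin is driven out and lying in the dish, the punch is back upright in the tool stand, and the job was handed in at about 15 s of the 54 s; the hand-in gave no verdict.

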